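# Open the heavy cooling-box flap with its lever

### The arm

A 6-joint arm with a two-finger parallel gripper is mounted at the origin on the work surface. World frame = base frame: x ahead of the robot, y to its left, z up, the work surface at z = 0. Lengths are in m, angles in rad, forces in N, time in s.
With the tool pointing down it reaches from about 0.3 to 0.875 m from the base axis. Payload 6.4 kg.
Tool frame: the origin (TCP) lies at the very end of the fingers, on their centre line; the grasp point (between the pads) lies 19 mm behind it (manip.grasp_offset is the z of the grasp point in the tool frame, in m); z points along the fingers, y is the line along which they close (so a half turn about z gives the same grasp; the last joint's range is limited). The gripper opens to 88 mm and grips with 3 to 60 N. Pads are 18 mm wide; open, the fingers measure 123 mm over their backs; the gripper's body (75 mm by 187 mm) begins 45 mm behind the grasp point.
Start: joints at [0.898, 0.181, 1.607, -0, 1.354, -0.206], TCP at [0.259, 0.514, 0.219] pointing down, gripper open.
Joint ranges: [-2.99, 2.99], [-0.89, 2.07], [0.3, 2.58], [-1.14, 4.28], [0, 2.63], [-3.12, 3.12]. Speed limits (rad/s): [2.57, 2.57, 3.01, 3.14, 3.14, 3.14].

### API

Orientations are given as a unit quaternion [w, x, y, z].
In Python, from workcell import manip gives the robot as it stands. The module is installed in compiled form; this text tells all that it offers.
- The arm moves only by the tool step_arm, never from a script. Its arguments are lists of equal length, an entry for each row: "translation": the shift along the tool's x, y, z in m, a list of three; "turn": the turn, a rotation vector about the tool's x, y, z in rad, a list of three; "grip": the opening, from -1 (shut) to 1 (fully open). In form: {"translation": [[tx, ty, tz], ...], "turn": [[rx, ry, rz], ...], "grip": [grip, ...]}. A call has 1 to 20 rows; each row is the pose to reach, as a shift and turn from the pose commanded when the call began, along the tool's axes at that moment; what a row does not reach only later rows make up. A row lasts 1/12 s, in which the tool goes at most 41.7 mm and 7.16 degrees, less where a joint would pass 70% of its speed; a pose out of reach is approached as far as the arm can. A call with a gripper value outside its range is refused whole. The fingers move at their own pace and stop on an object; "force" is the grip in N (left out, the last holds). Time passes only in rows, so rows that repeat a pose let the fingers close. It gives the time, the measured TCP pose, the force, the opening and the grip force at its end, in the units of the state.
- manip.get_state(): the state, without advancing time (a new reading comes with each control period).
- manip.snapshot(name): name is "scene" or "top" or "wrist"; returns a dict with "image" (384x512x3 uint8, blue, green, red), "fov_y" (degrees; the focal length in pixels is half the picture's height over the tangent of half this angle, whatever the lens; pixels are square), "cx", "cy" (the principal point, pixels), "dist" ([k1, k2, p1, p2, k3] as OpenCV has them; the pictures are not rectified), "R" (3x3) and "t" (3): a world point X has camera coordinates R X + t. Camera axes: x right, y down, z forward; pixel columns grow to the right and rows downward; lengths in m; the calibration is good to about 2 mm. A picture is of the moment at which its call begins. There is no depth.
- manip.hand_in(): hands the job in; it is judged then, once.
Trained networks look in the newest picture that a camera, given by its name, has taken for a name from the list of things; names that differ only in an ending like _2 or _b are one class to them, and where a whole thing is asked for, a point or a joint stands for the part that bears it (a point fixed in the world has none). Each returns a list of dicts, best first, with "confidence" (0 to 1); they miss things now and then, are a little off and sometimes report something else, mostly with a low value. They report only what shows in the picture. A call takes as long as a camera call. They do not tell look-alikes from the thing itself.
- manip.search_frame(camera, name): "point" ([x, y, z] in m, in world coordinates, good to about 4 mm: the middle of the surface that is visible of it).
The state is a dict: "t": time; "joint_pos": joint angles; "joint_vel": joint speeds; "effort": joint torques, N m; "ee_pos": TCP position; "tcp_rot": TCP orientation; "contact_force": force on the tool from outside, world axes, zero at the start; "ft_torque": the same for the moment, N m; "finger_gap": opening from 0.0 (shut) to 1.0 (fully open); "grasp_force": force on a finger pad.
Only numpy, scipy, OpenCV 4.12 (cv2) and the standard library are available. Lean on these libraries where they do the work, as an engineer would, in place of code of your own. Each camera call takes 0.05 s, during which the arm holds its last target. There are 200 camera calls.

### The job

The heavy hot flap of the cooling box has to be opened by its lever, but a sample tin stands partly under the lever's long end. First push the tin sideways along the bench with the fingertips, without lifting or tipping it, until no part of it is under the lever; then press the lever's long end down as far as it goes and finish while still holding it down, with the flap standing open. Pinch or lift nothing, do not touch the flap, and leave the other things on the bench where they are.

Things in the scene. Friction and masses are not known exactly. Their poses are not given: they have to be found in the camera images.
- cooling_box: low white steel box, 240 mm (its x) by 115 mm (its y) and 87 mm tall, with a dark base plate that carries the lever's pivot fork; fixed to the bench. Origin on the bench surface directly under the lever's pivot, which is 58 mm up. The box's x axis runs along the pivot, its y axis from the pivot towards the box (box walls from y = 155 to 270 mm), z up; the lever's long end points along -y and ends 260 mm from the pivot. It stands at a different place and yaw each time
- lever_pad (a point): the point to press: top face of the black rubber pad (44 mm wide, 65 mm long) on the long end of the steel lever (bar 30 mm wide, 12 mm thick), 235 mm from the pivot and 25 mm short of the end of the bar. At rest about 91 mm above the bench, fully pressed about 31 mm; the underside of the bar's end is then 8 mm above the bench. The point is fixed to the lever and moves with it: its y axis runs along the bar towards the pivot
- lever (a joint): angle of the lever in rad: about 0 at rest (long end up, tilted 0.10 rad, its short end touching the tongue under the flap), growing as the long end is pressed down, 0.26 at its stop. It takes about 5 to 10 N on the pad and falls back when let go
- flap (a joint): opening of the flap in rad: 0 shut, about 0.27 when the lever is at its stop. Steel flap, 250 by 124 by 14 mm, about 3.5 kg, hinged along the box's edge farthest from the lever; it is raised by the lever's short end only and falls shut when the lever is let go
- flap_edge (a point): middle of the top of the flap's front edge, the edge nearest the pivot: about 102 mm above the bench when shut, about 30 mm higher when open
- tin: round aluminium sample tin with lid, 76 mm wide, 60 mm tall, about 0.3 kg, loose, standing at first partly under the end of the lever's long end, about 16 mm of gap between its top and the lever, its centre 15 to 25 mm beyond the end of the bar. It blocks the lever while it is there. Origin at the centre of its underside, z up
- beaker: bystander: glass beaker, 64 mm wide, 85 mm tall, beside the lever; origin at the centre of its underside
- dish: bystander: small white porcelain dish, 70 mm wide, 30 mm tall, beside the lever; origin at the centre of its underside
- reagent_jar: bystander: amber glass jar with a black cap, 64 mm wide, 90 mm tall; origin at the centre of its underside
- small_tin: bystander: a smaller aluminium tin, 56 mm wide and only 35 mm tall, standing away from the lever; origin at the centre of its underside
- brush: bystander: hand brush with a wooden handle lying on the bench; origin on its underside
- weight: bystander: brass cylinder weight, 40 mm wide, 45 mm tall; origin at the centre of its underside
- wash_bottle: bystander: white plastic bottle with a blue cap, 68 mm wide, 160 mm tall; origin at the centre of its underside
There are look-alikes about, which are no part of the job. Leave any brown or purple look-alike of the tin alone.

How it is judged:
On the way:
1. the tin stands upright on the bench, wholly clear of the lever, with the lever not yet pressed ((x of tin in the frame of cooling_box above 0.059 m or x of tin in the frame of cooling_box below -0.059 m or y of tin in the frame of cooling_box below -0.296 m or (y of tin in the frame of cooling_box below -0.29 m and x of tin in the frame of cooling_box above 0.045 m) or (y of tin in the frame of cooling_box below -0.29 m and x of tin in the frame of cooling_box below -0.045 m)) and height (world z) of tin between -0.006 and 0.006 m and angle between tin's own z axis and vertical below 0.08 rad and value of joint lever below 0.09 rad), for 0.2 s.
At the end, for the whole second after the job is handed in: The fingers hold the lever down (0.22 rad or more of 0.26, over 1 N); the flap is still and at least 0.21 rad open; the tin stands at rest on the bench, clear of the lever: its centre 59 mm or more to the side of the lever's centre line or 36 mm or more beyond its end (value of joint lever above 0.22 rad and value of joint flap above 0.21 rad and contact force between the fingers and lever above 1 N and velocity of joint flap between -0.1 and 0.1 rad/s and (x of tin in the frame of cooling_box above 0.059 m or x of tin in the frame of cooling_box below -0.059 m or y of tin in the frame of cooling_box below -0.296 m or (y of tin in the frame of cooling_box below -0.29 m and x of tin in the frame of cooling_box above 0.045 m) or (y of tin in the frame of cooling_box below -0.29 m and x of tin in the frame of cooling_box below -0.045 m)) and height (world z) of tin between -0.006 and 0.006 m and angle between tin's own z axis and vertical below 0.08 rad and linear speed of tin below 0.02 m/s); the arm keeps its last pose, push and grip.
It fails at once if the tin is lifted from the bench (height (world z) of tin above 0.012 m).
It fails at once if the tin is tipped (angle between tin's own z axis and vertical above 0.3 rad).
It fails at once if the robot touches the hot flap (contact force between any of the fingers, the arm and flap above 0.5 N).
It fails at once if a bystander is moved by more than 20 mm (distance of any of beaker, dish, reagent_jar, small_tin, brush, weight, wash_bottle from where it was at the start of the episode above 0.02 m).
It also fails if it takes over 38 s, if anything falls off the work surface, if the arm or the gripper's body presses on something with over 40 N, if the wrist force passes 120 N, or if a joint passes its speed limit or range.

## Working session

There is one attempt and no reset: what is moved stays moved. The work goes in short steps, Python scripts to look and compute and a tool call to move; the robot and the scene stay as the last step left them, time stands still between calls to the robot, and variables do not carry over. Pictures are saved under pics/ and viewed, at most 10 in all, crops included, and the job is handed in when it is done.

Besides the shell and the picture viewer there is one more tool, called as name(argument=value, ...) on one line, values as JSON. step_arm: Moves the arm, as the interface text tells. Its arguments: {"type":"object","properties":{"translation":{"type":"array"},"turn":{"type":"array"},"grip":{"type":"array"},"force":{"type":"number"}},"required":["translation","turn","grip"]}

```bash
mkdir -p pics; python3 - <<'E'
from workcell import manip
import cv2
for c in("scene","top"):
    s=manip.snapshot(c); cv2.imwrite(f"pics/{c}0.png",s["image"])
    for n in ["cooling_box","lever_pad","flap_edge","tin","beaker","dish","reagent_jar","small_tin","brush","weight","wash_bottle"]:
        print(c,n,[( [round(float(v),3) for v in d["point"]],round(d["confidence"],2)) for d in manip.search_frame(c,n)][:3])
s=manip.get_state();print(s["t"],s["ee_pos"],s["tcp_rot"])
E
```

```text
scene cooling_box [([0.611, 0.274, 0.07], 0.83)]
scene lever_pad [([0.585, 0.019, 0.07], 0.77)]
scene flap_edge [([0.619, 0.313, 0.095], 0.83)]
scene tin [([0.719, -0.095, 0.056], 0.84), ([0.607, -0.167, 0.053], 0.59)]
scene beaker [([0.734, 0.064, 0.058], 0.86)]
scene dish [([0.62, 0.313, 0.102], 0.56), ([0.444, 0.033, 0.021], 0.53)]
scene reagent_jar [([0.503, -0.404, 0.056], 0.64)]
scene small_tin [([0.593, -0.404, 0.035], 0.93)]
scene brush [([0.371, -0.366, 0.017], 0.72)]
scene weight [([0.679, -0.375, 0.034], 0.92)]
scene wash_bottle [([0.493, 0.19, 0.084], 0.85)]
top cooling_box [([0.577, 0.266, 0.102], 0.81), ([0.578, 0.015, 0.075], 0.32)]
top lever_pad [([0.578, 0.012, 0.074], 0.84)]
top flap_edge [([0.586, 0.318, 0.1], 0.62), ([0.456, 0.036, 0.021], 0.29)]
top tin [([0.576, -0.173, 0.058], 0.82), ([0.645, -0.277, 0.06], 0.63), ([0.69, -0.104, 0.058], 0.57)]
top beaker [([0.727, 0.058, 0.045], 0.54)]
top dish [([0.454, 0.036, 0.017], 0.57)]
top reagent_jar [([0.475, -0.407, 0.089], 0.8)]
top small_tin [([0.578, -0.409, 0.031], 0.76), ([0.588, 0.315, 0.101], 0.25)]
top brush [([0.357, -0.371, 0.013], 0.93)]
top weight [([0.661, -0.384, 0.045], 0.59)]
top wash_bottle [([0.456, 0.187, 0.113], 0.94), ([0.356, -0.369, 0.014], 0.4)]
1.2 [0.25874915 0.51349988 0.21870157] [-1.23475804e-06  2.31268335e-01  9.72890002e-01 -1.92471078e-05]
```

View pics/scene0.png

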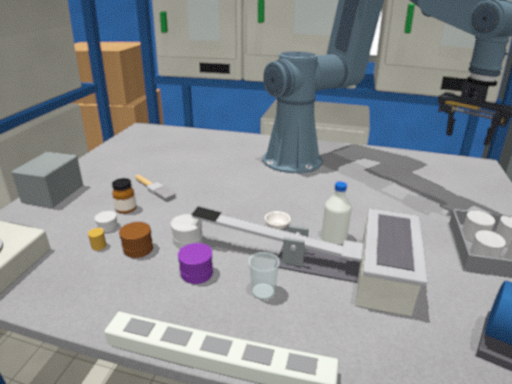

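View pics/top0.png

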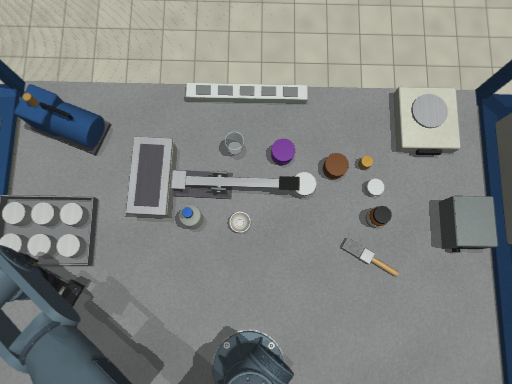

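The top view shows the lever running along image x, from the flap (about 180,180) to the pad (289,183). The tin is at (304,184), the purple look-alike at (283,152) and the brown one at (336,166). The side towards the robot (-x) is free. Next I'll enlarge the top view to get exact pixels.

```bash
python3 - <<'E'
import cv2
i=cv2.imread("pics/top0.png")[120:240,120:350]
i=cv2.resize(i,None,fx=3.4,fy=3.4,interpolation=cv2.INTER_CUBIC)
cv2.imwrite("pics/crop.png",i)
E
```

```text
(no output)
```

View pics/crop.png

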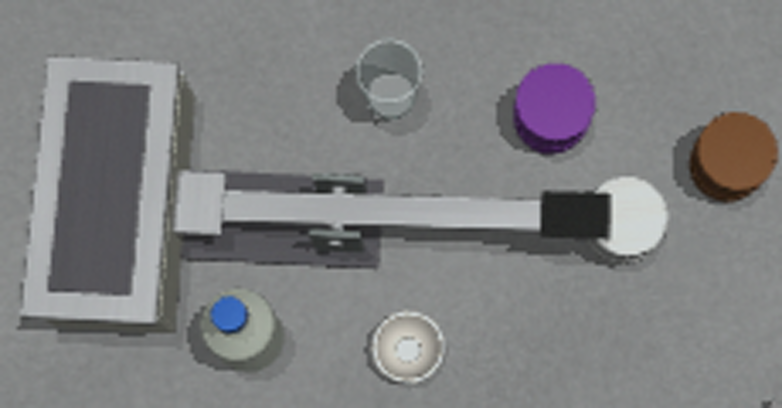

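```bash
cat > h.py <<'E'
from workcell import manip
import cv2, numpy as np
def ray(s,uv,z):
    f=s["image"].shape[0]/2/np.tan(np.radians(s["fov_y"])/2)
    K=np.array([[f,0,s["cx"]],[0,f,s["cy"]],[0,0,1]])
    n=cv2.undistortPoints(np.array([[uv]],float),K,np.array(s["dist"],float))[0,0]
    R=np.array(s["R"]);c=-R.T@np.array(s["t"]);d=R.T@np.r_[n,1]
    return c+d*(z-c[2])/d[2]
E
python3 - <<'E'
from h import *
s=manip.snapshot("top")
P=lambda u,v,z:ray(s,[119.65+u/3.4,119.65+v/3.4],z)[:2].round(4)
for n,a in dict(end=(609,216,.093),padstart=(541,214,.088),pivot=(338,207,.064),fl1=(178,65,.102),fl2=(157,321,.102),bk1=(47,58,.102),bk2=(23,318,.102),tin=(627,217,.06),purple=(556,103,.06),brown=(737,153,.06),dish=(408,347,.03),beaker=(390,70,.085),beakerbase=(390,96,0)).items(): print(n,P(*a))
E
```

```text
end [ 0.5731 -0.1516]
padstart [ 0.575  -0.0881]
pivot [0.5838 0.1041]
fl1 [0.7099 0.2563]
fl2 [0.4658 0.2634]
bk1 [0.7144 0.3796]
bk2 [0.4666 0.3849]
tin [ 0.5798 -0.1729]
purple [ 0.6923 -0.1046]
brown [ 0.6452 -0.2804]
dish [0.4549 0.0353]
beaker [0.7145 0.0569]
beakerbase [0.7146 0.059 ]
```

step_arm(translation=[[-0.648,-0.451,-0.03],[-0.648,-0.451,-0.03],[-0.648,-0.451,-0.03],[-0.648,-0.451,-0.03],[-0.648,-0.451,-0.03],[-0.648,-0.451,-0.03],[-0.648,-0.451,-0.03],[-0.648,-0.451,-0.03],[-0.648,-0.451,-0.03],[-0.648,-0.451,-0.03],[-0.648,-0.451,-0.03],[-0.648,-0.451,-0.03],[-0.648,-0.451,-0.03],[-0.648,-0.451,-0.03],[-0.648,-0.451,-0.03],[-0.648,-0.451,-0.03],[-0.648,-0.451,-0.03],[-0.648,-0.451,-0.03],[-0.648,-0.451,-0.03],[-0.648,-0.451,-0.03]], turn=[[0,0,-0.424],[0,0,-0.424],[0,0,-0.424],[0,0,-0.424],[0,0,-0.424],[0,0,-0.424],[0,0,-0.424],[0,0,-0.424],[0,0,-0.424],[0,0,-0.424],[0,0,-0.424],[0,0,-0.424],[0,0,-0.424],[0,0,-0.424],[0,0,-0.424],[0,0,-0.424],[0,0,-0.424],[0,0,-0.424],[0,0,-0.424],[0,0,-0.424]], grip=[-1,-1,-1,-1,-1,-1,-1,-1,-1,-1,-1,-1,-1,-1,-1,-1,-1,-1,-1,-1])

```text
t: 2.92
ee_pos: [0.636, -0.187, 0.2481]
tcp_rot: [0.0, 0.024, 1.0, -0.001]
contact_force: [-0.1, 0.5, -0.2]
finger_gap: 0.006
grasp_force: 0.0
```

```bash
python3 - <<'E'
from h import *
s=manip.snapshot("wrist"); cv2.imwrite("pics/w1.png",s["image"])
for n in ["tin","lever_pad"]:
    print(n,[(np.round(d["point"],3),round(d["confidence"],2)) for d in manip.search_frame("wrist",n)])
# project estimates
f=192/np.tan(np.radians(s["fov_y"])/2);K=np.array([[f,0,s["cx"]],[0,f,s["cy"]],[0,0,1]])
X=np.array([[.5798,-.1729,.06],[.5731,-.1516,.093],[.574,-.131,.091],[.692,-.105,.06],[.645,-.28,.06],[.635,-.187,.045]])
print(cv2.projectPoints(X,cv2.Rodrigues(np.array(s["R"]))[0],np.array(s["t"]),K,np.array(s["dist"]))[0][:,0].round(0))
print(manip.get_state()["ee_pos"])
E
```

```text
tin [(array([ 0.643, -0.278,  0.056]), 0.73), (array([ 0.581, -0.178,  0.061]), 0.72), (array([ 0.685, -0.11 ,  0.061]), 0.62)]
lever_pad [(array([ 0.576, -0.054,  0.078]), 0.95)]
[[262. 112.]
 [284. 106.]
 [305. 105.]
 [322. 207.]
 [170. 175.]
 [251. 160.]]
[ 0.63411209 -0.18103613  0.24793985]
```

View pics/w1.png

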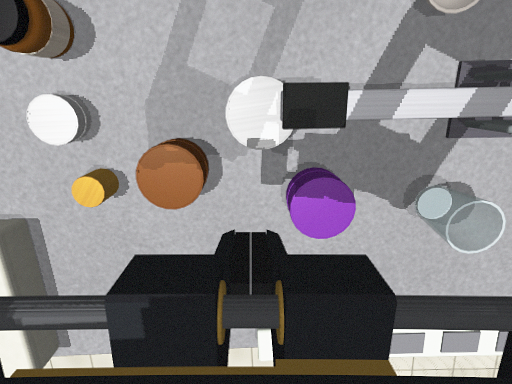

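The wrist view shows the tin's top at (262,112) and the pad's end at (282,105), both matching my projected estimates. The spot where the fingers will come down is free.

step_arm(translation=[[-0.003,0,0.04],[-0.003,0,0.08],[-0.003,0,0.12],[-0.003,0,0.15],[-0.003,0,0.175],[-0.003,0,0.195],[-0.003,0,0.203],[-0.003,0,0.203],[-0.003,0,0.203]], turn=[[0,0,0],[0,0,0],[0,0,0],[0,0,0],[0,0,0],[0,0,0],[0,0,0],[0,0,0],[0,0,0]], grip=[-1,-1,-1,-1,-1,-1,-1,-1,-1])

```text
t: 3.82
ee_pos: [0.6377, -0.1798, 0.0467]
tcp_rot: [0.0, 0.021, 1.0, -0.0]
contact_force: [0.4, -1.0, -0.1]
finger_gap: 0.002
grasp_force: 0.0
```

step_arm(translation=[[0.005,0,0],[0.01,-0.001,0],[0.015,-0.001,0],[0.02,-0.002,0],[0.025,-0.002,0],[0.03,-0.003,0],[0.035,-0.003,0],[0.04,-0.004,0],[0.045,-0.004,0],[0.05,-0.005,0],[0.055,-0.005,0],[0.06,-0.006,0],[0.065,-0.006,0],[0.07,-0.006,0],[0.075,-0.006,0],[0.08,-0.006,0],[0.085,-0.006,0],[0.09,-0.006,0],[0.094,-0.006,0],[0.096,-0.006,0]], turn=[[0,0,0],[0,0,0],[0,0,0],[0,0,0],[0,0,0],[0,0,0],[0,0,0],[0,0,0],[0,0,0],[0,0,0],[0,0,0],[0,0,0],[0,0,0],[0,0,0],[0,0,0],[0,0,0],[0,0,0],[0,0,0],[0,0,0],[0,0,0]], grip=[-1,-1,-1,-1,-1,-1,-1,-1,-1,-1,-1,-1,-1,-1,-1,-1,-1,-1,-1,-1])

```text
t: 5.48
ee_pos: [0.5407, -0.1828, 0.0457]
tcp_rot: [-0.0, 0.021, 1.0, 0.0]
contact_force: [0.4, -0.2, 0.0]
finger_gap: 0.002
grasp_force: 0.0
```

```bash
python3 - <<'E'
from h import *
for c in("top","wrist"):
    s=manip.snapshot(c); cv2.imwrite(f"pics/{c}2.png",s["image"])
    print([(np.round(d["point"],3),round(d["confidence"],2)) for d in manip.search_frame(c,"tin")])
i=cv2.imread("pics/top2.png")[120:240,120:350]
cv2.imwrite("pics/crop2.png",cv2.resize(i,None,fx=3.4,fy=3.4,interpolation=cv2.INTER_CUBIC))
E
```

```text
[(array([ 0.688, -0.103,  0.061]), 0.81), (array([0.582, 0.052, 0.072]), 0.71)]
[(array([ 0.61 , -0.29 ,  0.056]), 0.97), (array([ 0.551, -0.179,  0.049]), 0.94)]
```

View pics/wrist2.png

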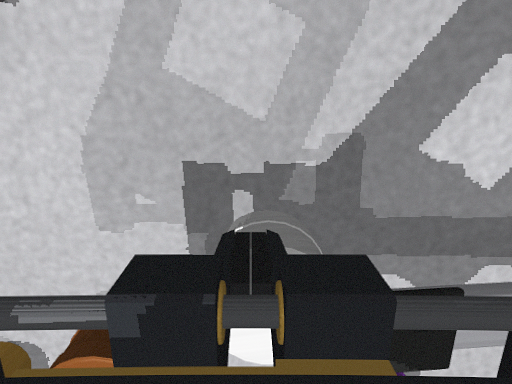

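The wrist view shows a faint rim arc around (265,250), partly behind the fingers, so I'll project candidate tin positions onto it.

```bash
python3 - <<'E'
from h import *
s=manip.snapshot("wrist");im=s["image"].copy()
f=192/np.tan(np.radians(s["fov_y"])/2);K=np.array([[f,0,s["cx"]],[0,f,s["cy"]],[0,0,1]])
a=np.linspace(0,6.28,60)
for (x,y),c in {(.494,-.176):(0,0,255),(.58,-.173):(0,255,0)}.items():
  for z in (0,.06):
    X=np.c_[x+.038*np.cos(a),y+.038*np.sin(a),0*a+z]
    p=cv2.projectPoints(X,cv2.Rodrigues(np.array(s["R"]))[0],np.array(s["t"]),K,np.array(s["dist"]))[0]
    cv2.polylines(im,[p.astype(int)],True,c,1)
t=cv2.resize(cv2.imread("pics/crop2.png"),None,fx=.65,fy=.65)
o=np.zeros((384+t.shape[0],max(512,t.shape[1]),3),np.uint8);o[:384,:512]=im;o[384:,:t.shape[1]]=t
o=o[180:]
cv2.imwrite("pics/c3.png",o);print(o.shape, -np.array(s["R"]).T@s["t"])
E
```

```text
(469, 512, 3) [ 0.4663303  -0.18011241  0.21198139]
```

View pics/c3.png

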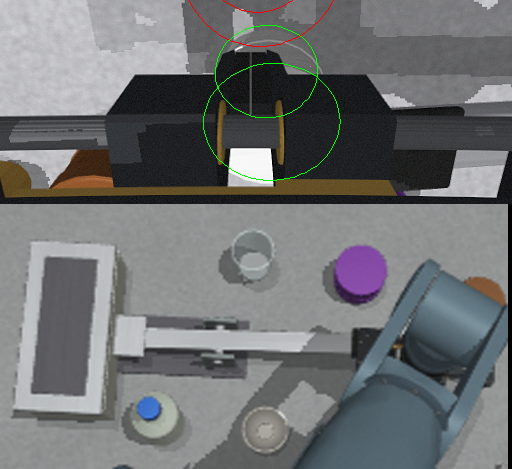

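```bash
python3 - <<'E'
from h import *
s=manip.snapshot("scene");print([(np.round(d["point"],3),round(d["confidence"],2)) for d in manip.search_frame("scene","tin")])
a=cv2.resize(s["image"][180:300,80:320],None,fx=2.5,fy=2.5,interpolation=cv2.INTER_CUBIC)
b=cv2.resize(cv2.imread("pics/wrist2.png")[190:310,150:390],None,fx=2.5,fy=2.5,interpolation=cv2.INTER_CUBIC)
cv2.imwrite("pics/c4.png",np.vstack([a,b]))
E
```

```text
[(array([ 0.719, -0.091,  0.054]), 0.92), (array([ 0.606, -0.168,  0.054]), 0.9), (array([ 0.671, -0.269,  0.053]), 0.84), (array([ 0.591, -0.408,  0.037]), 0.53), (array([0.612, 0.275, 0.074]), 0.35)]
```

View pics/c4.png

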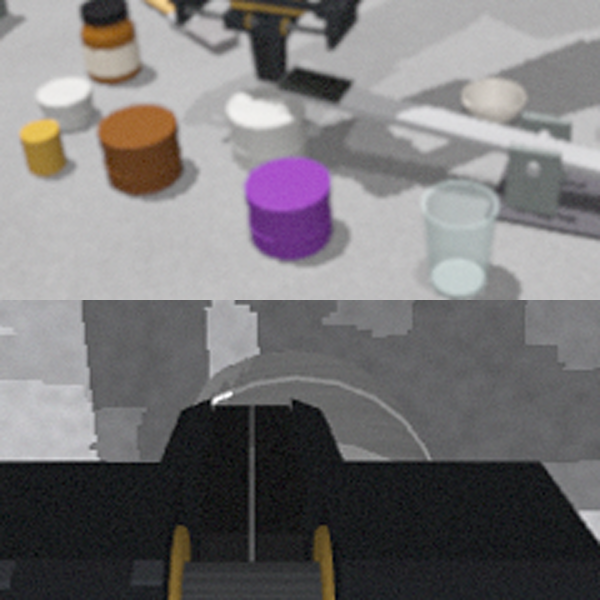

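```bash
python3 - <<'E'
from h import *
st=manip.get_state();print(st["t"],st["ee_pos"],st["joint_pos"],st["contact_force"])
for c in("scene","wrist"):
    s=manip.snapshot(c)
    f=192/np.tan(np.radians(s["fov_y"])/2);K=np.array([[f,0,s["cx"]],[0,f,s["cy"]],[0,0,1]])
    X=np.array([[.5407,-.1828,.0457],[.5407,-.1828,.0757],[.5407,-.1828,.1057],[.58,-.173,.06],[.58,-.173,0],[.5731,-.1516,.093]])
    print(c,cv2.projectPoints(X,cv2.Rodrigues(np.array(s["R"]))[0],np.array(s["t"]),K,np.array(s["dist"]))[0][:,0].round(0).tolist())
E
```

```text
5.8333 [ 0.5415592  -0.18294469  0.0457741 ] [-5.33337306e-01  3.87108547e-01  1.73397633e+00 -8.29969292e-06
  1.02022328e+00 -2.06144327e+00] [0.24004267 0.08535555 0.0351367 ]
scene [[190.0, 218.0], [189.0, 208.0], [188.0, 198.0], [187.0, 222.0], [189.0, 241.0], [195.0, 210.0]]
wrist [[251.0, 231.0], [251.0, 257.0], [252.0, 295.0], [272.0, 305.0], [266.0, 254.0], [323.0, 338.0]]
```

The scene view shows the tin's top still at (186,223), as before, with the fingers on its robot side. I'll back off towards the robot, rise, and look again.

step_arm(translation=[[0.01,0,0],[0.03,0,0],[0.05,0,0],[0.06,0,0],[0.06,0,-0.04],[0.06,0,-0.08],[0.06,0,-0.12],[0.06,0,-0.15],[0.06,0,-0.15]], turn=[[0,0,0],[0,0,0],[0,0,0],[0,0,0],[0,0,0],[0,0,0],[0,0,0],[0,0,0],[0,0,0]], grip=[-1,-1,-1,-1,-1,-1,-1,-1,-1])

```text
t: 6.68
ee_pos: [0.4852, -0.1827, 0.2034]
tcp_rot: [0.005, 0.021, 1.0, -0.003]
contact_force: [0.6, -0.9, 0.3]
finger_gap: 0.001
grasp_force: 0.0
```

```bash
python3 - <<'E'
from h import *
ims=[]
for c in("wrist","scene"):
    s=manip.snapshot(c);print(c,[(np.round(d["point"],3),round(d["confidence"],2)) for d in manip.search_frame(c,"tin")])
    ims.append(s["image"])
cv2.imwrite("pics/c5.png",np.vstack([cv2.resize(ims[0],(400,300)),cv2.resize(ims[1][180:300,80:320],(400,200))]))
st=manip.get_state();print(st["t"],st["ee_pos"])
E
```

```text
wrist [(array([ 0.548, -0.168,  0.043]), 0.75), (array([ 0.571, -0.009,  0.078]), 0.75)]
scene [(array([ 0.719, -0.092,  0.055]), 0.97), (array([ 0.592, -0.408,  0.039]), 0.61), (array([ 0.667, -0.268,  0.056]), 0.6), (array([ 0.604, -0.168,  0.055]), 0.57)]
6.8833 [ 0.48078771 -0.17985831  0.19455007]
```

View pics/c5.png

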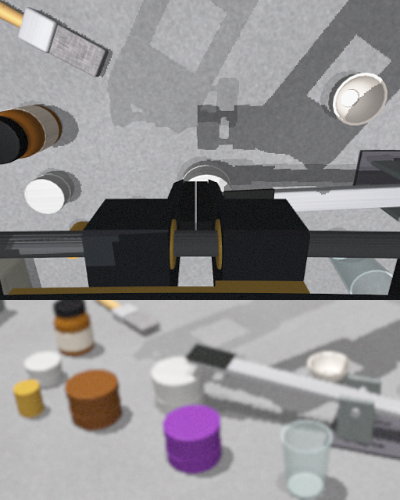

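The tin has not moved. In the scene view the fingers' end sat about 7 px higher than the reported z projects, which puts it near z = 66 mm. The fingers therefore probably passed over the tin, and z may read low. I'll check by touching down on free bench here.

step_arm(translation=[[0,0,0.04],[0,0,0.08],[0,0,0.12],[0,0,0.145],[0,0,0.16],[0,0,0.17],[0,0,0.17],[0,0,0.17],[0,0,0.17]], turn=[[0,0,0],[0,0,0],[0,0,0],[0,0,0],[0,0,0],[0,0,0],[0,0,0],[0,0,0],[0,0,0]], grip=[-1,-1,-1,-1,-1,-1,-1,-1,-1])

```text
t: 7.63
ee_pos: [0.482, -0.1807, 0.0265]
tcp_rot: [0.001, 0.021, 1.0, -0.0]
contact_force: [-0.1, -0.1, 0.2]
finger_gap: 0.002
grasp_force: 0.0
```

```bash
python3 - <<'E'
from h import *
st=manip.get_state();p=st["ee_pos"];print(st["t"],p,st["tcp_rot"],st["contact_force"])
o=[]
for c in("scene","top","wrist"):
    s=manip.snapshot(c);im=s["image"].copy()
    f=192/np.tan(np.radians(s["fov_y"])/2);K=np.array([[f,0,s["cx"]],[0,f,s["cy"]],[0,0,1]])
    X=np.array([p,p+[0,0,.02],[p[0],p[1],0],[.58,-.173,.06],[.58,-.173,0.]])
    q=cv2.projectPoints(X,cv2.Rodrigues(np.array(s["R"]))[0],np.array(s["t"]),K,np.array(s["dist"]))[0][:,0]
    print(c,q.round(0).tolist())
    u,v=q[0].astype(int);u0=min(max(u-70,0),372);v0=min(max(v-50,0),284)
    im=cv2.resize(im[v0:v0+100,u0:u0+140],None,fx=2.8,fy=2.8,interpolation=cv2.INTER_CUBIC)
    for k,col in enumerate([(0,0,255),(0,255,0),(255,0,0)]):
        cv2.circle(im,tuple(((q[k]+.5-[u0,v0])*2.8).astype(int)),3,col,-1)
    o.append(im)
o.append(0*o[0])
cv2.imwrite("pics/c6.png",np.vstack([np.hstack(o[:2]),np.hstack(o[2:])]))
E
```

```text
7.6333 [ 0.48196935 -0.18068154  0.02646289] [ 5.06340278e-04  2.13856197e-02  9.99771122e-01 -3.19467164e-04] [-0.06557299 -0.13339984  0.21050868]
scene [[199.0, 213.0], [199.0, 207.0], [200.0, 221.0], [187.0, 222.0], [189.0, 241.0]]
top [[305.0, 215.0], [306.0, 214.0], [304.0, 216.0], [304.0, 183.0], [302.0, 187.0]]
wrist [[251.0, 231.0], [251.0, 247.0], [251.0, 214.0], [273.0, 420.0], [267.0, 338.0]]
```

View pics/c6.png

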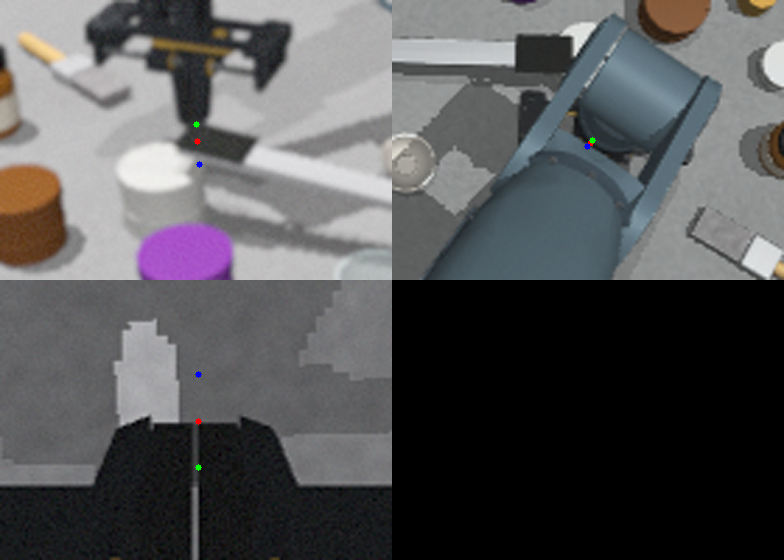

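In the scene view the fingers end at the green mark, about 20 mm above the reported TCP. I'll confirm by lowering slowly.

step_arm(translation=[[0,0,0.006],[0,0,0.012],[0,0,0.018],[0,0,0.022],[0,0,0.022]], turn=[[0,0,0],[0,0,0],[0,0,0],[0,0,0],[0,0,0]], grip=[-1,-1,-1,-1,-1])

```text
t: 8.2
ee_pos: [0.4804, -0.1797, 0.0024]
tcp_rot: [-0.001, 0.021, 1.0, 0.001]
contact_force: [0.5, -0.0, -0.3]
finger_gap: 0.007
grasp_force: 0.0
```

step_arm(translation=[[0,0,0.003],[0,0,0.006],[0,0,0.009],[0,0,0.009]], turn=[[0,0,0],[0,0,0],[0,0,0],[0,0,0]], grip=[-1,-1,-1,-1])

```text
t: 8.53
ee_pos: [0.481, -0.1801, -0.0059]
tcp_rot: [-0.0, 0.021, 1.0, 0.0]
contact_force: [-0.0, -0.0, 0.2]
finger_gap: 0.002
grasp_force: 0.0
```

step_arm(translation=[[0,0,0.002],[0,0,0.004],[0,0,0.006],[0,0,0.006]], turn=[[0,0,0],[0,0,0],[0,0,0],[0,0,0]], grip=[-1,-1,-1,-1])

```text
t: 8.87
ee_pos: [0.4811, -0.1802, -0.0117]
tcp_rot: [-0.0, 0.021, 1.0, 0.0]
contact_force: [0.1, 0.1, 0.4]
finger_gap: 0.003
grasp_force: 0.0
```

step_arm(translation=[[0,0,0.002],[0,0,0.004],[0,0,0.004]], turn=[[0,0,0],[0,0,0],[0,0,0]], grip=[-1,-1,-1])

```text
t: 9.12
ee_pos: [0.4811, -0.1802, -0.0157]
tcp_rot: [-0.0, 0.021, 1.0, 0.0]
contact_force: [0.3, 0.4, 0.4]
finger_gap: 0.006
grasp_force: 0.0
```

step_arm(translation=[[0,0,0.002],[0,0,0.004],[0,0,0.004]], turn=[[0,0,0],[0,0,0],[0,0,0]], grip=[-1,-1,-1])

```text
t: 9.37
ee_pos: [0.4814, -0.1804, -0.0195]
tcp_rot: [0.0, 0.021, 1.0, -0.0]
contact_force: [0.1, -0.5, -0.4]
finger_gap: 0.004
grasp_force: 0.0
```

step_arm(translation=[[0,0,0.002],[0,0,0.003],[0,0,0.003]], turn=[[0,0,0],[0,0,0],[0,0,0]], grip=[-1,-1,-1])

```text
t: 9.62
ee_pos: [0.4816, -0.1804, -0.0197]
tcp_rot: [-0.0, 0.021, 1.0, 0.0]
contact_force: [-11.3, 5.9, 31.1]
finger_gap: 0.007
grasp_force: 15.6
```

The bench touches at a reported z of -0.0197, so true z = reported + 20 mm. I'll rise, go back to the far side of the tin, and come down to a true z of about 42 mm (reported 22 mm).

step_arm(translation=[[0,0,-0.03],[0,0,-0.07],[0,0,-0.11],[0,0,-0.15],[0,0,-0.19],[0,0,-0.22],[-0.04,0.002,-0.22],[-0.08,0.004,-0.22],[-0.12,0.005,-0.22],[-0.157,0.006,-0.22],[-0.157,0.006,-0.22],[-0.157,0.006,-0.21],[-0.157,0.006,-0.18],[-0.157,0.006,-0.14],[-0.157,0.006,-0.1],[-0.157,0.006,-0.07],[-0.157,0.006,-0.05],[-0.157,0.006,-0.045],[-0.157,0.006,-0.045],[-0.157,0.006,-0.045]], turn=[[0,0,0],[0,0,0],[0,0,0],[0,0,0],[0,0,0],[0,0,0],[0,0,0],[0,0,0],[0,0,0],[0,0,0],[0,0,0],[0,0,0],[0,0,0],[0,0,0],[0,0,0],[0,0,0],[0,0,0],[0,0,0],[0,0,0],[0,0,0]], grip=[-1,-1,-1,-1,-1,-1,-1,-1,-1,-1,-1,-1,-1,-1,-1,-1,-1,-1,-1,-1])

```text
t: 11.28
ee_pos: [0.6385, -0.1814, 0.0239]
tcp_rot: [0.0, 0.022, 1.0, -0.0]
contact_force: [0.7, -0.1, 0.6]
finger_gap: 0.007
grasp_force: 0.0
```

step_arm(translation=[[0.005,0,0],[0.01,-0.001,0],[0.015,-0.001,0],[0.02,-0.002,0],[0.025,-0.002,0],[0.03,-0.003,0],[0.035,-0.003,0]], turn=[[0,0,0],[0,0,0],[0,0,0],[0,0,0],[0,0,0],[0,0,0],[0,0,0]], grip=[-1,-1,-1,-1,-1,-1,-1])

```text
t: 11.87
ee_pos: [0.6036, -0.183, 0.0235]
tcp_rot: [0.001, 0.021, 1.0, -0.0]
contact_force: [3.4, -0.7, 4.0]
finger_gap: 0.004
grasp_force: 2.1
```

```bash
python3 - <<'E'
from h import *
print(manip.get_state()["contact_force"])
for c in("scene","wrist"):
    s=manip.snapshot(c);print(c,[(np.round(d["point"],3),round(d["confidence"],2)) for d in manip.search_frame(c,"tin")])
E
```

```text
[ 3.44740674 -0.67824042  3.97971564]
scene [(array([ 0.67 , -0.268,  0.055]), 0.79), (array([ 0.583, -0.158,  0.034]), 0.72), (array([ 0.72 , -0.094,  0.055]), 0.62)]
wrist [(array([ 0.619, -0.278,  0.055]), 0.98), (array([ 0.55 , -0.177,  0.061]), 0.8), (array([ 0.657, -0.099,  0.058]), 0.6)]
```

step_arm(translation=[[0.005,0,0],[0.01,0,0],[0.015,0,0],[0.02,-0.001,0],[0.025,-0.001,0],[0.03,-0.001,0]], turn=[[0,0,0],[0,0,0],[0,0,0],[0,0,0],[0,0,0],[0,0,0]], grip=[-1,-1,-1,-1,-1,-1])

```text
t: 12.57
ee_pos: [0.5724, -0.1821, 0.0224]
tcp_rot: [-0.0, 0.021, 1.0, 0.0]
contact_force: [2.2, 0.4, -1.5]
finger_gap: 0.004
grasp_force: 1.0
```

```bash
python3 - <<'E'
from h import *
for c in("scene","wrist"):
    s=manip.snapshot(c);print(c,[(np.round(d["point"],3),round(d["confidence"],2)) for d in manip.search_frame(c,"tin")],[(np.round(d["point"],3),round(d["confidence"],2)) for d in manip.search_frame(c,"lever_pad")])
E
```

```text
scene [(array([ 0.668, -0.268,  0.053]), 0.95), (array([ 0.721, -0.094,  0.053]), 0.95), (array([ 0.556, -0.16 ,  0.026]), 0.62)] [(array([0.586, 0.026, 0.067]), 0.77)]
wrist [(array([ 0.516, -0.174,  0.063]), 0.91), (array([ 0.616, -0.282,  0.053]), 0.7), (array([ 0.658, -0.092,  0.033]), 0.62)] [(array([ 0.564, -0.11 ,  0.09 ]), 0.79)]
```

step_arm(translation=[[0.005,0,0],[0.01,0,0],[0.015,-0.001,0],[0.02,-0.001,0],[0.025,-0.001,0],[0.03,-0.001,0],[0.034,-0.001,0],[0.036,-0.001,0],[0.036,-0.001,0]], turn=[[0,0,0],[0,0,0],[0,0,0],[0,0,0],[0,0,0],[0,0,0],[0,0,0],[0,0,0],[0,0,0]], grip=[-1,-1,-1,-1,-1,-1,-1,-1,-1])

```text
t: 13.62
ee_pos: [0.5367, -0.1817, 0.0227]
tcp_rot: [-0.0, 0.021, 1.0, 0.0]
contact_force: [-0.2, 0.5, 0.4]
finger_gap: 0.006
grasp_force: 0.2
```

```bash
python3 - <<'E'
from h import *
for c in("scene","wrist"):
    s=manip.snapshot(c);print(c,[(np.round(d["point"],3),round(d["confidence"],2)) for d in manip.search_frame(c,"tin")])
E
```

```text
scene [(array([ 0.67 , -0.268,  0.051]), 0.81), (array([ 0.515, -0.161,  0.022]), 0.78), (array([ 0.721, -0.092,  0.054]), 0.64)]
wrist [(array([ 0.483, -0.17 ,  0.065]), 0.93), (array([ 0.61 , -0.286,  0.023]), 0.76)]
```

The tin stands at about (0.488, -0.172), some 80 mm to the side of the lever's line. Now I'll back off, rise and move over the pad.

step_arm(translation=[[-0.01,0,0],[-0.02,0,0],[-0.02,0,-0.03],[-0.02,0,-0.07],[-0.02,0,-0.11],[-0.02,0,-0.14],[-0.03,0.03,-0.15],[-0.035,0.052,-0.15],[-0.035,0.052,-0.15],[-0.035,0.052,-0.15],[-0.035,0.052,-0.15]], turn=[[0,0,0],[0,0,0],[0,0,0],[0,0,0],[0,0,0],[0,0,0],[0,0,0],[0,0,0],[0,0,0],[0,0,0],[0,0,0]], grip=[-1,-1,-1,-1,-1,-1,-1,-1,-1,-1,-1])

```text
t: 14.73
ee_pos: [0.5739, -0.1314, 0.1719]
tcp_rot: [-0.001, 0.021, 1.0, 0.0]
contact_force: [-0.0, -0.8, 0.5]
finger_gap: 0.005
grasp_force: 0.0
```

```bash
python3 - <<'E'
from h import *
print(manip.get_state()["ee_pos"])
o=[]
for c in("top","scene","wrist"):
    s=manip.snapshot(c);o.append(s["image"]);print(c,[(np.round(d["point"],3),round(d["confidence"],2)) for d in manip.search_frame(c,"tin")])
cv2.imwrite("pics/c7.png",np.vstack([cv2.resize(o[0][130:230,220:370],(600,400))[:300],cv2.resize(o[1][160:260,130:280],(600,400))[:290]]))
E
```

```text
[ 0.57390085 -0.13136406  0.17188538]
top [(array([ 0.704, -0.085,  0.057]), 0.67)]
scene [(array([ 0.507, -0.178,  0.058]), 0.8), (array([ 0.67 , -0.266,  0.053]), 0.78), (array([ 0.72 , -0.093,  0.054]), 0.55), (array([ 0.369, -0.366,  0.017]), 0.2)]
wrist [(array([ 0.633, -0.281,  0.059]), 0.92), (array([ 0.487, -0.173,  0.062]), 0.76), (array([ 0.662, -0.092,  0.025]), 0.68)]
```

View pics/c7.png

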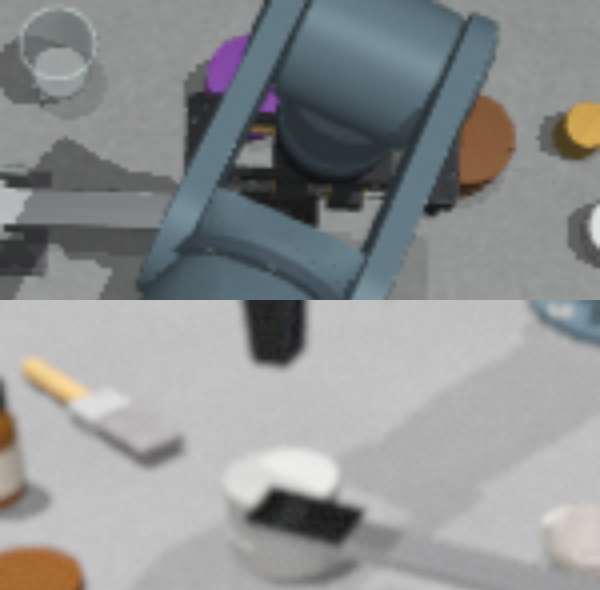

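Both views agree that the tin stands clear behind the lever. The fingers sit about 10 mm too far out on the pad, so I'll correct that and press.

step_arm(translation=[[0,0.009,0.02],[0,0.009,0.055],[0,0.009,0.08],[0,0.009,0.09],[0,0.009,0.095],[0,0.009,0.1],[0,0.009,0.105],[0,0.009,0.11],[0,0.009,0.115],[0,0.009,0.115]], turn=[[0,0,0],[0,0,0],[0,0,0],[0,0,0],[0,0,0],[0,0,0],[0,0,0],[0,0,0],[0,0,0],[0,0,0]], grip=[-1,-1,-1,-1,-1,-1,-1,-1,-1,-1])

```text
t: 15.87
ee_pos: [0.5762, -0.1238, 0.0595]
tcp_rot: [0.001, 0.021, 1.0, -0.001]
contact_force: [-1.7, -2.9, 5.8]
finger_gap: 0.005
grasp_force: 2.5
```

Contact is about 6 N, as expected. Pressing on.

step_arm(translation=[[0,0,0.005],[0,0,0.01],[0,0,0.015],[0,0,0.02],[0,0,0.025],[0,0,0.03],[0,0,0.035],[0,0,0.039],[0,0,0.042],[0,0,0.044],[0,0,0.044],[0,0,0.044]], turn=[[0,0,0],[0,0,0],[0,0,0],[0,0,0],[0,0,0],[0,0,0],[0,0,0],[0,0,0],[0,0,0],[0,0,0],[0,0,0],[0,0,0]], grip=[-1,-1,-1,-1,-1,-1,-1,-1,-1,-1,-1,-1])

```text
t: 16.87
ee_pos: [0.5768, -0.1232, 0.0158]
tcp_rot: [0.002, 0.021, 1.0, -0.001]
contact_force: [-0.3, -1.6, 4.4]
finger_gap: 0.003
grasp_force: 2.6
```

step_arm(translation=[[0,0,0.002],[0,0,0.004],[0,0,0.005],[0,0,0.005]], turn=[[0,0,0],[0,0,0],[0,0,0],[0,0,0]], grip=[-1,-1,-1,-1])

```text
t: 17.2
ee_pos: [0.577, -0.123, 0.0126]
tcp_rot: [0.002, 0.021, 1.0, -0.001]
contact_force: [-6.9, 1.9, 19.3]
finger_gap: 0.005
grasp_force: 9.6
```

step_arm(translation=[[0,0,0],[0,0,0],[0,0,0],[0,0,0],[0,0,0],[0,0,0]], turn=[[0,0,0],[0,0,0],[0,0,0],[0,0,0],[0,0,0],[0,0,0]], grip=[-1,-1,-1,-1,-1,-1])

```text
t: 17.7
ee_pos: [0.577, -0.123, 0.0126]
tcp_rot: [0.002, 0.021, 1.0, -0.001]
contact_force: [-6.2, 1.5, 19.9]
finger_gap: 0.002
grasp_force: 9.5
```

```bash
python3 - <<'E'
from h import *
st=manip.get_state();print(st["ee_pos"],st["contact_force"])
for c in("scene","top","wrist"):
    s=manip.snapshot(c)
    for n in("tin","flap_edge"): print(c,n,[(np.round(d["point"],3),round(d["confidence"],2)) for d in manip.search_frame(c,n)])
E
```

```text
[ 0.57701985 -0.12299555  0.01261259] [-6.21450346  1.50233083 19.87982743]
scene tin [(array([ 0.668, -0.268,  0.053]), 0.87), (array([ 0.524, -0.184,  0.025]), 0.59), (array([ 0.72 , -0.093,  0.056]), 0.58)]
scene flap_edge [(array([0.617, 0.315, 0.11 ]), 0.87)]
top tin [(array([ 0.641, -0.278,  0.062]), 0.68), (array([ 0.478, -0.184,  0.06 ]), 0.54), (array([ 0.702, -0.078,  0.062]), 0.45)]
top flap_edge [(array([0.586, 0.314, 0.115]), 0.95)]
wrist tin [(array([ 0.631, -0.25 ,  0.023]), 0.88), (array([ 0.661, -0.125,  0.015]), 0.74), (array([ 0.494, -0.17 ,  0.061]), 0.69)]
wrist flap_edge [(array([ 0.494, -0.171,  0.063]), 0.34)]
```

```bash
python3 -c "
from workcell import manip
print(manip.hand_in())"
```

```text
the job is handed in; nothing more can be done
None
```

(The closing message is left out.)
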